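Point out the carton and its bin, then confirm

ROBOT

A 7-joint arm with a two-finger parallel gripper is mounted at the origin on a cart in front of the work surface, level with it; the furniture and walls round the work are solid. World frame = base frame: x ahead of the robot, y to its left, z up, the work surface at z = 0. Lengths are in m, angles in degrees, forces in N, time in s.
With the tool pointing down it reaches from about 0.425 to 0.875 m from the base axis. Payload 4.7 kg.
Tool frame: the origin (TCP) lies between the finger pads, 19 mm behind the fingertips; this is the grasp point; z points along the fingers, y is the line along which they close (so a half turn about z gives the same grasp; the last joint's range is limited). The gripper opens to 87 mm and grips with 3 to 60 N. Pads are 19 mm wide; open, the fingers measure 117 mm over their backs; the gripper's body (75 mm by 190 mm) begins 51 mm behind the grasp point.
Start: joints at [-63.593, 18.392, -4.016, 83.108, 1.295, 78.541, -3.26], TCP at [0.281, 0.586, 0.241] pointing down, gripper open.
Joint ranges: [-163.93, 163.93], [-17.29, 119.83], [-79.2, 71.16], [3.27, 140.29], [-89.18, 269.18], [5.43, 117.66], [-154.24, 154.24]. Speed limits (degrees/s): [147.25, 147.25, 180, 180, 180, 180, 180].

INTERFACE

Orientations are given as [roll, pitch, yaw] about the fixed x, y, z axes, in that order (R = Rz(yaw) Ry(pitch) Rx(roll)).
In Python, from cell import sensors, vision, workorder gives the robot as it stands.
- The arm moves only by the tool drive_tool, never from a script. Its argument "moves" is a list of rows, each an object of numbers: "x", "y", "z": the shift along the tool's x, y, z in mm; "rx", "ry", "rz": the turn, a rotation vector about the tool's x, y, z in rad; "fingers": the closure, from -1 (fully open) to 1 (shut). In form: [{"x": .., "y": .., "z": .., "rx": .., "ry": .., "rz": .., "fingers": ..}, ...]. A call has 1 to 20 rows; each row is the pose to reach, as a shift and turn from the pose commanded when the call began, along the tool's axes at that moment; what a row does not reach only later rows make up. A row lasts 1/8 s, in which the tool goes at most 62.5 mm and 10.7 degrees, less where a joint would pass 70% of its speed; a pose out of reach is approached as far as the arm can. A call with a gripper value outside its range is refused whole. The fingers move at their own pace and stop on an object; "force" is the grip in N (left out, the last holds). Time passes only in rows, so rows that repeat a pose let the fingers close. It gives the time, the measured TCP pose, the force, the opening and the grip force at its end, in the units of the state.
- sensors.get_obs(): the state, without advancing time (a new reading comes with each control period).
- vision.read_camera(name): name is "side" or "top"; returns a dict with "image" (420x560x3 uint8, red, green, blue), "fx", "fy", "cx", "cy" (pixels), "R" (3x3) and "t" (3): a world point X has camera coordinates R X + t. Camera axes: x right, y down, z forward; pixel columns grow to the right and rows downward; lengths in m; the calibration is good to about 2 mm. A picture is of the moment at which its call begins. There is no depth.
- workorder.sign_off(): hands the job in; it is judged then, once.
The state is a dict: "time_s": time; "qpos": joint angles; "joint_velocities": joint speeds; "effort": joint torques, N m; "tool_pos": TCP position; "tool_rot": TCP orientation; "force": force on the tool from outside, world axes, zero at the start; "wrist_torque": the same for the moment, N m; "grip_width": finger opening in m; "grasp_force": force on a finger pad.
Only numpy, scipy, OpenCV 4.12 (cv2) and the standard library are available. Lean on these libraries where they do the work, as an engineer would, in place of code of your own. Each camera call takes 0.05 s, during which the arm holds its last target. There are 200 camera calls.

TASK

Show the packer, by pointing only, which carton goes into which bin: with the fingers pointing down, hold the fingertips two to four centimetres above the middle of the black lamp carton's top for two seconds, then likewise above the middle of the red bin's mouth for two seconds, and then confirm by pressing the green button on the grey console fully down and letting it come up again. Do not touch, move or lift any carton, bin or loose thing on the table, and carry the hand high over the white-and-green carton, the yellow carton and the blue bin so that it never seems to point at them.

Things in the scene. Friction and masses are not known exactly. Their poses are not given: they have to be found in the camera images.
- black_carton: the black lamp carton (upright black box with a pale bulb picture and a green foot), 62 x 62 x 108 mm high. Loose, light, stands upright on the table. Origin: centre of its underside, z up.
- black_carton_top (a point): middle of the black carton's top face, 108 mm above the table; z up
- green_carton: the white-and-green lamp carton, 62 x 62 x 108 mm high, not the one wanted. Loose, light, stands upright on the table. Origin: centre of its underside, z up.
- green_carton_top (a point): middle of its top face, 108 mm above the table
- yellow_carton: the yellow-and-white carton, 45 (x) x 120 (y) x 100 mm high, not the one wanted. Loose, light, stands upright on the table. Origin: centre of its underside, z up.
- yellow_carton_top (a point): middle of its top face, 100 mm above the table
- red_bin: the red open stacking bin, empty, loose, 154 (x) x 104 (y) x 71 mm high at the back (+x) end; the front (-x) wall is 33 mm high and the 3 mm sides slope up between. Origin: centre of its underside, z up.
- red_bin_mouth (a point): middle of the red bin's mouth, at the height of its highest rim, 71 mm above the table; z up
- blue_bin: the blue open stacking bin, same shape and size as the red one, not the one wanted
- blue_bin_mouth (a point): middle of the blue bin's mouth, 71 mm above the table
- console: grey confirm console, fixed to the table, 84 x 84 mm, its case 40 mm high, with a black top plate and the round green button on top. Origin: centre of its underside, z up.
- confirm_top (a point): centre of the green button's top face (it moves with the button); the button is 32 mm across and is pressed straight down
- confirm (a joint): travel of the spring-loaded green button: 0 out, 0.006 m fully down, where it needs 5 N and meets a hard stop; springs back when let go
- scissors: blue-handled scissors lying at the left, 80 x 182 x 9 mm, bystander
- screwdriver: orange screwdriver lying at the left front, 26 x 195 x 26 mm, bystander
- marker: red felt marker lying at the far left, 18 x 140 x 18 mm, bystander
- tape_roll: roll of brown packing tape lying flat at the left, 115 x 122 x 48 mm, bystander
- calculator: black pocket calculator lying at the right, 115 x 68 x 13 mm, bystander
Not all that is in view belongs to the job. What is shaped like the black_carton but turquoise is not meant.

How it is judged:
By the outcome, as a careful person would: the job done as asked, in the order asked, and still so for the second after the job is handed in, with the robot touching nothing.
It also fails if it takes over 51 s, if anything falls off the work surface, if the arm or the gripper's body presses on something with over 40 N, if the wrist force passes 120 N, or if a joint passes its speed limit or range.

## Working session

There is one attempt and no reset: what is moved stays moved. The work goes in short steps, Python scripts to look and compute and a tool call to move; the robot and the scene stay as the last step left them, time stands still between calls to the robot, and variables do not carry over. Pictures are saved under pics/ and viewed, at most 10 in all, crops included, and the job is handed in when it is done.

Besides the shell and the picture viewer there is one more tool, called after "Request:" as a command line: name --argument value ..., lists and objects as JSON in quotes. drive_tool: Moves the arm, as the interface text tells. Its arguments: {"type":"object","properties":{"moves":{"type":"array"},"force":{"type":"number"}},"required":["moves"]}

```bash
mkdir -p pics; python3 - <<'E'
from cell import sensors, vision
import cv2,pickle
o=sensors.get_obs();print(o['time_s'],o['tool_pos'],o['tool_rot'],o['grip_width'],o['force'])
d={}
for n in('top','side'):
    c=vision.read_camera(n);d[n]=c;cv2.imwrite(f'pics/{n}0.png',cv2.cvtColor(c['image'],cv2.COLOR_RGB2BGR));print(n,c['fx'],c['cx'],c['cy'],c['R'],c['t'])
pickle.dump(d,open('cams.pkl','wb'))
E
```

```text
0.0 [0.28067556 0.58567177 0.24014639] [-1.79887602e+02  5.92904933e-03  1.54400957e+02] 0.08681634458809523 [-0.68959866 -0.04394831  0.24119776]
top 381.3299678592062 280.61852396241284 206.23909001121592 [[-1.05875007e-02 -9.99943881e-01 -3.74788364e-04]
 [-9.99265842e-01  1.05941211e-02 -3.68176788e-02]
 [ 3.68195832e-02 -1.52939878e-05 -9.99321929e-01]] [0.04277766 0.50758891 1.14481502]
side 537.3340537346573 277.2824701604396 213.1359763119783 [[ 0.80193121 -0.59737911 -0.00667404]
 [-0.36086293 -0.4754645  -0.8023163 ]
 [ 0.47611373  0.64581089 -0.5968618 ]] [-0.40993877  0.29557384  1.7587569 ]
```

View pics/top0.png

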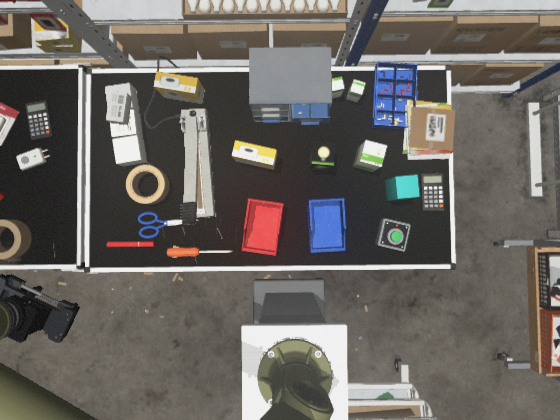

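View pics/side0.png

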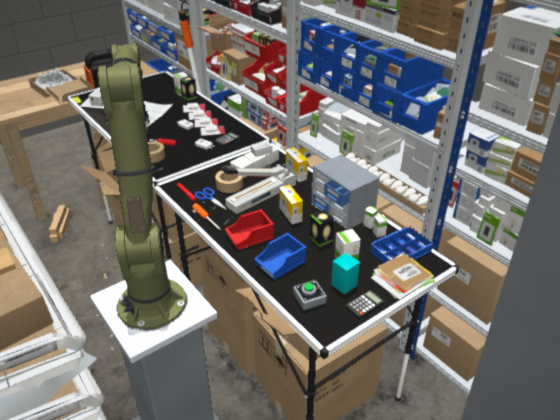

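```bash
cat > h.py <<'E'
import numpy as np
def ray(c,u,v,z):
    R=np.array(c['R']);C=-R.T@c['t'];d=R.T@np.array([(u-c['cx'])/c['fx'],(v-c['cy'])/c['fy'],1]);return C+d*(z-C[2])/d[2]
def proj(c,X):
    p=np.array(c['R'])@np.array(X)+c['t'];return c['fx']*p[0]/p[2]+c['cx'],c['fy']*p[1]/p[2]+c['cy']
E
python3 - <<'E'
import pickle,cv2,numpy as np
from h import *
d=pickle.load(open('cams.pkl','rb'))
def crop(n,x,y,w,h,s,g=1):
    im=d[n]['image'][y:y+h,x:x+w];im=np.clip(255*(im/255.)**.5,0,255).astype(np.uint8)
    return cv2.resize(im[:,:,::-1],None,fx=s,fy=s,interpolation=cv2.INTER_NEAREST)
a=crop('top',295,130,50,60,8);b=crop('side',295,195,50,60,8)
cv2.imwrite('pics/black.png',np.hstack([a,b]))
def cams(n,lo,hi,box):
    x0,y0,x1,y1=box
    h=cv2.cvtColor(d[n]['image'],cv2.COLOR_RGB2HSV);m=cv2.inRange(h,lo,hi);k=np.zeros_like(m);k[y0:y1,x0:x1]=m[y0:y1,x0:x1]
    cs,_=cv2.findContours(k,0,2);c=max(cs,key=cv2.contourArea);return c
C=d['top'];S=d['side'];print('cam',ray(C,C['cx'],C['cy'],0),-np.array(C['R']).T@C['t'])
for nm,lo,hi,bt,bs,z in [('button',(40,80,60),(85,255,255),(375,215,412,252),(295,278,325,300),.05),
  ('red',(0,120,60),(8,255,255),(235,190,292,262),(220,205,278,250),.05),
  ('blue',(105,120,60),(125,255,255),(300,190,352,262),(250,230,312,280),.05)]:
    ct=cams('top',lo,hi,bt);cs=cams('side',lo,hi,bs)
    r=cv2.minAreaRect(ct);bp=cv2.boxPoints(r)
    mo=cv2.moments(ct);u=mo['m10']/mo['m00'],mo['m01']/mo['m00'];ms=cv2.moments(cs);us=ms['m10']/ms['m00'],ms['m01']/ms['m00']
    print(nm,'ctr',u,us,'rect',r)
    print(' box z.05',[ray(C,*p,.05)[:2].round(4) for p in bp])
    print(' top@z',[ (zz,ray(C,*u,zz)[:2].round(4),ray(S,*us,zz)[:2].round(4)) for zz in(.04,.05,.06)])
    print(' quad',cv2.approxPolyDP(cv2.convexHull(ct),4,True)[:,0].tolist())
E
```

```text
cam [0.50835832 0.03739751 0.        ] [0.46551756 0.03741531 1.16274303]
button ctr (395.87012987012986, 236.17532467532467) (308.4590163934426, 286.05737704918033) rect ((396.00006103515625, 236.00003051757812), (9.899494171142578, 9.899494171142578), 45.0)
 box z.05 [array([ 0.4165, -0.2772]), array([ 0.4366, -0.298 ]), array([ 0.416, -0.318]), array([ 0.3959, -0.2971])]
 top@z [(0.04, array([ 0.4153, -0.3002]), array([ 0.4326, -0.2771])), (0.05, array([ 0.4158, -0.2972]), array([ 0.4259, -0.2848])), (0.06, array([ 0.4162, -0.2942]), array([ 0.4192, -0.2926]))]
 quad [[395, 231], [401, 235], [398, 241], [391, 238]]
red ctr (261.5723905723906, 226.36654836654836) (247.4595189701897, 227.2647357723577) rect ((261.7099914550781, 226.5299835205078), (36.62813186645508, 53.740116119384766), 8.130102157592773)
 box z.05 [array([0.3789, 0.1575]), array([0.5336, 0.1343]), array([0.5173, 0.0285]), array([0.3628, 0.0522])]
 top@z [(0.04, array([0.4483, 0.094 ]), array([0.4484, 0.1024])), (0.05, array([0.4484, 0.0935]), array([0.4416, 0.0916])), (0.06, array([0.4486, 0.093 ]), array([0.4347, 0.0808]))]
 quad [[248, 198], [283, 204], [275, 255], [241, 250]]
blue ctr (327.00939597315437, 224.73923937360178) (281.8362981048715, 254.91361469596555) rect ((327.2093200683594, 224.89480590820312), (53.46323013305664, 37.52890396118164), 87.27368927001953)
 box z.05 [array([ 0.5266, -0.0405]), array([ 0.5307, -0.1501]), array([ 0.3751, -0.1549]), array([ 0.3711, -0.0458])]
 top@z [(0.04, array([ 0.451 , -0.0984]), array([ 0.4564, -0.1008])), (0.05, array([ 0.4511, -0.0972]), array([ 0.4495, -0.11  ])), (0.06, array([ 0.4513, -0.096 ]), array([ 0.4426, -0.1191]))]
 quad [[343, 198], [345, 250], [311, 252], [308, 201]]
```

View pics/black.png

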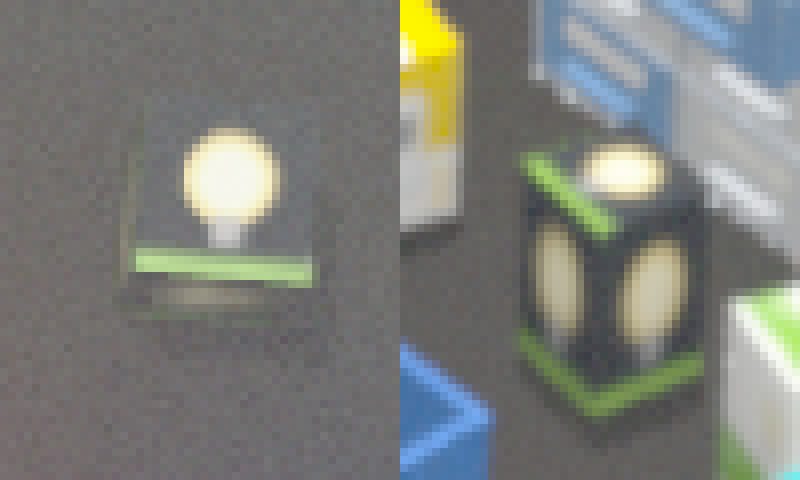

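The crop confirms the choice: black box with bulb picture and green edge, at top pixel (323,153) and side pixel (322,216). Lookalikes: white-and-green carton (371,155), turquoise box (403,187), yellow carton (255,155), and another black carton at side pixel (186,84) on the far-left table. None of those is the one wanted.

```bash
python3 - <<'E'
import pickle
from h import *
d=pickle.load(open('cams.pkl','rb'));C=d['top'];S=d['side']
print('black ctr',ray(C,323.2,153.1,.108)); 
f=lambda x,y:ray(C,295+x/8-.5,130+y/8-.5,.108)
a,b=f(133,271),f(312,286);print('front edge',a,b,np.linalg.norm(a-b))
print('bulb',[(z,ray(C,323.4,151.75,z)[:2].round(4),ray(S,322.4,215.9,z)[:2].round(4)) for z in(.1,.108,.116)])
g=lambda x,y:ray(S,295+x/8-.5,195+y/8-.5,.108)
print('side front corners',g(122,155),g(212,235),np.linalg.norm(g(122,155)-g(212,235)))
for n,q in(('red',[(248,198),(283,204),(275,255),(241,250)]),('blue',[(308,201),(343,198),(345,250),(311,252)])):
    P=[ray(C,*p,z) for p,z in zip(q,(.071,.071,.033,.033))];B=(P[0]+P[1])/2;F=(P[2]+P[3])/2
    print(n,((B+F)/2).round(4),'len',np.linalg.norm((B-F)[:2]),'w',np.linalg.norm(P[0]-P[1]),np.linalg.norm(P[2]-P[3]))
for z in(.052,.056,.06):print('btn',z,ray(C,395.9,236.2,z)[:2],ray(S,308.46,286.06,z)[:2])
E
```

```text
black ctr [ 0.65104833 -0.08262219  0.108     ]
front edge [ 0.62268496 -0.04864372  0.108     ] [ 0.61678842 -0.1107408   0.108     ] 0.06237640292330665
bulb [(0.1, array([ 0.6563, -0.0841]), array([ 0.6642, -0.0725])), (0.108, array([ 0.6548, -0.0832]), array([ 0.657 , -0.0803])), (0.116, array([ 0.6534, -0.0823]), array([ 0.6497, -0.0882]))]
side front corners [ 0.62814421 -0.04301826  0.108     ] [ 0.62215099 -0.11337557  0.108     ] 0.07061211113042302
red [0.4462 0.0931 0.052 ] len 0.15207728915530797 w 0.10181835275073714 0.10145652664027584
blue [ 0.4486 -0.0963  0.052 ] len 0.15056054576503816 w 0.10073493335662735 0.10055400288547461
btn 0.052 [ 0.41576878 -0.29667395] [ 0.42454712 -0.2863718 ]
btn 0.056 [ 0.41594794 -0.29547083] [ 0.42186395 -0.28946822]
btn 0.06 [ 0.41612709 -0.29426771] [ 0.41918078 -0.29256464]
```

Request:
drive_tool --moves '[{"z": -40, "fingers": 1}, {"z": -80, "fingers": 1}, {"z": -120, "rz": -0.15, "fingers": 1}, {"z": -120, "rz": -0.3, "fingers": 1}, {"z": -120, "rz": -0.447, "fingers": 1}, {"z": -120, "rz": -0.447, "fingers": 1}, {"z": -120, "rz": -0.447, "fingers": 1}, {"z": -120, "rz": -0.447, "fingers": 1}]'

```text
invalid input at $.moves[0]: expected keys x, y, z, rx, ry, rz, fingers
```

Request:
drive_tool --moves '[{"x": 0, "y": 0, "z": -40, "rx": 0, "ry": 0, "rz": 0, "fingers": 1}, {"x": 0, "y": 0, "z": -80, "rx": 0, "ry": 0, "rz": -0.1, "fingers": 1}, {"x": 0, "y": 0, "z": -120, "rx": 0, "ry": 0, "rz": -0.25, "fingers": 1}, {"x": 0, "y": 0, "z": -120, "rx": 0, "ry": 0, "rz": -0.4, "fingers": 1}, {"x": 0, "y": 0, "z": -120, "rx": 0, "ry": 0, "rz": -0.447, "fingers": 1}, {"x": 0, "y": 0, "z": -120, "rx": 0, "ry": 0, "rz": -0.447, "fingers": 1}, {"x": 0, "y": 0, "z": -120, "rx": 0, "ry": 0, "rz": -0.447, "fingers": 1}, {"x": 0, "y": 0, "z": -120, "rx": 0, "ry": 0, "rz": -0.447, "fingers": 1}]'

```text
time_s: 1.1
tool_pos: [0.2808, 0.5862, 0.361]
tool_rot: [-180.0, -0.0, 180.0]
force: [-0.7, -0.4, 0.0]
grip_width: 0.0147
grasp_force: 0.0
```

Request:
drive_tool --moves '[{"x": -12, "y": -22, "z": 0, "rx": 0, "ry": 0, "rz": 0, "fingers": 1}, {"x": -34, "y": -62, "z": 0, "rx": 0, "ry": 0, "rz": 0, "fingers": 1}, {"x": -58, "y": -104, "z": 0, "rx": 0, "ry": 0, "rz": 0, "fingers": 1}, {"x": -82, "y": -147, "z": 0, "rx": 0, "ry": 0, "rz": 0, "fingers": 1}, {"x": -106, "y": -190, "z": 0, "rx": 0, "ry": 0, "rz": 0, "fingers": 1}, {"x": -130, "y": -234, "z": 0, "rx": 0, "ry": 0, "rz": 0, "fingers": 1}, {"x": -154, "y": -277, "z": 0, "rx": 0, "ry": 0, "rz": 0, "fingers": 1}, {"x": -178, "y": -321, "z": 0, "rx": 0, "ry": 0, "rz": 0, "fingers": 1}, {"x": -202, "y": -364, "z": 0, "rx": 0, "ry": 0, "rz": 0, "fingers": 1}, {"x": -226, "y": -407, "z": 0, "rx": 0, "ry": 0, "rz": 0, "fingers": 1}, {"x": -250, "y": -450, "z": 0, "rx": 0, "ry": 0, "rz": 0, "fingers": 1}, {"x": -274, "y": -493, "z": 0, "rx": 0, "ry": 0, "rz": 0, "fingers": 1}, {"x": -298, "y": -537, "z": 0, "rx": 0, "ry": 0, "rz": 0, "fingers": 1}, {"x": -322, "y": -580, "z": 0, "rx": 0, "ry": 0, "rz": 0, "fingers": 1}, {"x": -344, "y": -620, "z": 0, "rx": 0, "ry": 0, "rz": 0, "fingers": 1}, {"x": -362, "y": -652, "z": 0, "rx": 0, "ry": 0, "rz": 0, "fingers": 1}, {"x": -371, "y": -668, "z": 0, "rx": 0, "ry": 0, "rz": 0, "fingers": 1}, {"x": -371, "y": -668, "z": 0, "rx": 0, "ry": 0, "rz": 0, "fingers": 1}]'

```text
time_s: 3.35
tool_pos: [0.652, -0.0824, 0.3608]
tool_rot: [-180.0, -0.0, 179.9]
force: [0.2, -0.0, 0.0]
grip_width: 0.0003
grasp_force: 0.0
```

Request:
drive_tool --moves '[{"x": 0, "y": 0, "z": 15, "rx": 0, "ry": 0, "rz": 0, "fingers": 1}, {"x": 0, "y": 0, "z": 45, "rx": 0, "ry": 0, "rz": 0, "fingers": 1}, {"x": 0, "y": 0, "z": 80, "rx": 0, "ry": 0, "rz": 0, "fingers": 1}, {"x": 0, "y": 0, "z": 115, "rx": 0, "ry": 0, "rz": 0, "fingers": 1}, {"x": 0, "y": 0, "z": 145, "rx": 0, "ry": 0, "rz": 0, "fingers": 1}, {"x": 0, "y": 0, "z": 170, "rx": 0, "ry": 0, "rz": 0, "fingers": 1}, {"x": 0, "y": 0, "z": 188, "rx": 0, "ry": 0, "rz": 0, "fingers": 1}, {"x": 0, "y": 0, "z": 198, "rx": 0, "ry": 0, "rz": 0, "fingers": 1}, {"x": 0, "y": 0, "z": 203, "rx": 0, "ry": 0, "rz": 0, "fingers": 1}, {"x": 0, "y": 0, "z": 203, "rx": 0, "ry": 0, "rz": 0, "fingers": 1}]'

```text
time_s: 4.6
tool_pos: [0.6523, -0.0817, 0.1586]
tool_rot: [180.0, 0.0, -180.0]
force: [0.5, 0.4, -0.3]
grip_width: 0.0006
grasp_force: 0.0
```

```bash
python3 - <<'E'
from cell import sensors, vision
import cv2
from h import *
c=vision.read_camera('side');o=sensors.get_obs();print(o['time_s'],o['tool_pos'],o['force'])
p=np.array(o['tool_pos'])-[0,0,.019];print('tip px',proj(c,p))
im=c['image'][130:270,230:400,::-1];cv2.imwrite('pics/pt1.png',cv2.resize(im,None,fx=4,fy=4))
E
```

```text
4.65 [ 0.65246889 -0.0818275   0.15901613] [ 0.16016075 -0.40005163 -0.290573  ]
tip px (np.float64(322.105168432885), np.float64(209.43628880151223))
```

View pics/pt1.png

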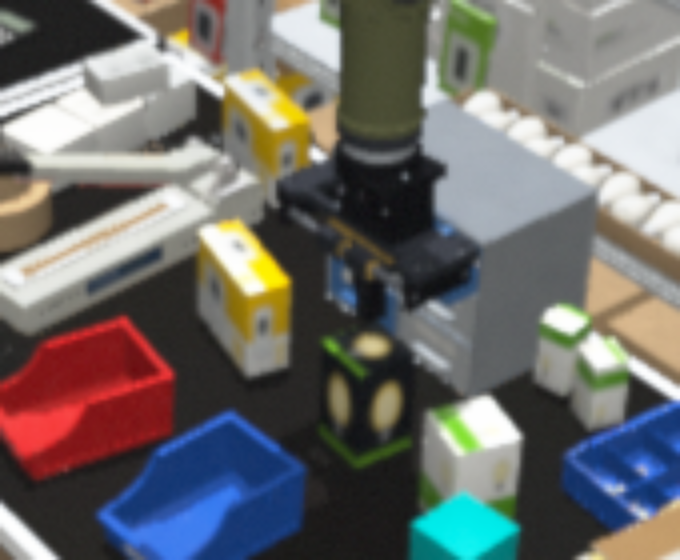

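The picture shows the closed fingertips at crop (370,318), which is side pixel (322,209), hovering clear above the middle of the black carton's top as predicted. Now I hold there.

Request:
drive_tool --moves '[{"x": 0, "y": 0, "z": 0, "rx": 0, "ry": 0, "rz": 0, "fingers": 1}, {"x": 0, "y": 0, "z": 0, "rx": 0, "ry": 0, "rz": 0, "fingers": 1}, {"x": 0, "y": 0, "z": 0, "rx": 0, "ry": 0, "rz": 0, "fingers": 1}, {"x": 0, "y": 0, "z": 0, "rx": 0, "ry": 0, "rz": 0, "fingers": 1}, {"x": 0, "y": 0, "z": 0, "rx": 0, "ry": 0, "rz": 0, "fingers": 1}, {"x": 0, "y": 0, "z": 0, "rx": 0, "ry": 0, "rz": 0, "fingers": 1}, {"x": 0, "y": 0, "z": 0, "rx": 0, "ry": 0, "rz": 0, "fingers": 1}, {"x": 0, "y": 0, "z": 0, "rx": 0, "ry": 0, "rz": 0, "fingers": 1}, {"x": 0, "y": 0, "z": 0, "rx": 0, "ry": 0, "rz": 0, "fingers": 1}, {"x": 0, "y": 0, "z": 0, "rx": 0, "ry": 0, "rz": 0, "fingers": 1}, {"x": 0, "y": 0, "z": 0, "rx": 0, "ry": 0, "rz": 0, "fingers": 1}, {"x": 0, "y": 0, "z": 0, "rx": 0, "ry": 0, "rz": 0, "fingers": 1}, {"x": 0, "y": 0, "z": 0, "rx": 0, "ry": 0, "rz": 0, "fingers": 1}, {"x": 0, "y": 0, "z": 0, "rx": 0, "ry": 0, "rz": 0, "fingers": 1}, {"x": 0, "y": 0, "z": 0, "rx": 0, "ry": 0, "rz": 0, "fingers": 1}, {"x": 0, "y": 0, "z": 0, "rx": 0, "ry": 0, "rz": 0, "fingers": 1}, {"x": 0, "y": 0, "z": 0, "rx": 0, "ry": 0, "rz": 0, "fingers": 1}, {"x": 0, "y": 0, "z": 0, "rx": 0, "ry": 0, "rz": 0, "fingers": 1}, {"x": 0, "y": 0, "z": 0, "rx": 0, "ry": 0, "rz": 0, "fingers": 1}, {"x": 0, "y": 0, "z": 0, "rx": 0, "ry": 0, "rz": 0, "fingers": 1}]'

```text
time_s: 7.15
tool_pos: [0.652, -0.0817, 0.1583]
tool_rot: [180.0, 0.0, -180.0]
force: [-0.8, 0.7, -0.8]
grip_width: 0.0006
grasp_force: 0.0
```

Request:
drive_tool --moves '[{"x": 0, "y": 0, "z": -15, "rx": 0, "ry": 0, "rz": 0, "fingers": 1}, {"x": 0, "y": 0, "z": -50, "rx": 0, "ry": 0, "rz": 0, "fingers": 1}, {"x": 0, "y": 0, "z": -90, "rx": 0, "ry": 0, "rz": 0, "fingers": 1}, {"x": 0, "y": 0, "z": -130, "rx": 0, "ry": 0, "rz": 0, "fingers": 1}, {"x": 0, "y": 0, "z": -170, "rx": 0, "ry": 0, "rz": 0, "fingers": 1}, {"x": 0, "y": 0, "z": -200, "rx": 0, "ry": 0, "rz": 0, "fingers": 1}, {"x": 10, "y": 8, "z": -203, "rx": 0, "ry": 0, "rz": 0, "fingers": 1}, {"x": 35, "y": 30, "z": -203, "rx": 0, "ry": 0, "rz": 0, "fingers": 1}, {"x": 65, "y": 55, "z": -203, "rx": 0, "ry": 0, "rz": 0, "fingers": 1}, {"x": 95, "y": 81, "z": -203, "rx": 0, "ry": 0, "rz": 0, "fingers": 1}, {"x": 125, "y": 107, "z": -203, "rx": 0, "ry": 0, "rz": 0, "fingers": 1}, {"x": 155, "y": 132, "z": -203, "rx": 0, "ry": 0, "rz": 0, "fingers": 1}, {"x": 180, "y": 153, "z": -203, "rx": 0, "ry": 0, "rz": 0, "fingers": 1}, {"x": 197, "y": 168, "z": -203, "rx": 0, "ry": 0, "rz": 0, "fingers": 1}, {"x": 205, "y": 175, "z": -203, "rx": 0, "ry": 0, "rz": 0, "fingers": 1}, {"x": 205, "y": 175, "z": -203, "rx": 0, "ry": 0, "rz": 0, "fingers": 1}]'

```text
time_s: 9.15
tool_pos: [0.4466, 0.0934, 0.3611]
tool_rot: [-180.0, 0.0, -179.9]
force: [-0.3, -0.8, -0.1]
grip_width: 0.0002
grasp_force: 0.0
```

Request:
drive_tool --moves '[{"x": 0, "y": 0, "z": 15, "rx": 0, "ry": 0, "rz": 0, "fingers": 1}, {"x": 0, "y": 0, "z": 50, "rx": 0, "ry": 0, "rz": 0, "fingers": 1}, {"x": 0, "y": 0, "z": 90, "rx": 0, "ry": 0, "rz": 0, "fingers": 1}, {"x": 0, "y": 0, "z": 130, "rx": 0, "ry": 0, "rz": 0, "fingers": 1}, {"x": 0, "y": 0, "z": 170, "rx": 0, "ry": 0, "rz": 0, "fingers": 1}, {"x": 0, "y": 0, "z": 203, "rx": 0, "ry": 0, "rz": 0, "fingers": 1}, {"x": 0, "y": 0, "z": 225, "rx": 0, "ry": 0, "rz": 0, "fingers": 1}, {"x": 0, "y": 0, "z": 236, "rx": 0, "ry": 0, "rz": 0, "fingers": 1}, {"x": 0, "y": 0, "z": 241, "rx": 0, "ry": 0, "rz": 0, "fingers": 1}, {"x": 0, "y": 0, "z": 241, "rx": 0, "ry": 0, "rz": 0, "fingers": 1}]'

```text
time_s: 10.4
tool_pos: [0.4473, 0.0931, 0.1204]
tool_rot: [180.0, 0.0, 180.0]
force: [-0.1, 0.1, -1.0]
grip_width: 0.0004
grasp_force: 0.0
```

```bash
python3 - <<'E'
from cell import sensors, vision
import cv2
from h import *
c=vision.read_camera('side');o=sensors.get_obs();print(o['time_s'],o['tool_pos'],o['force'])
p=np.array(o['tool_pos'])-[0,0,.019];print('tip px',proj(c,p))
im=c['image'][150:290,180:350,::-1];cv2.imwrite('pics/pt2.png',cv2.resize(im,None,fx=4,fy=4))
E
```

```text
10.45 [0.44755292 0.09324408 0.12084217] [0.26641239 0.41676743 0.19513087]
tip px (np.float64(248.0033857901458), np.float64(215.32336325359796))
```

View pics/pt2.png

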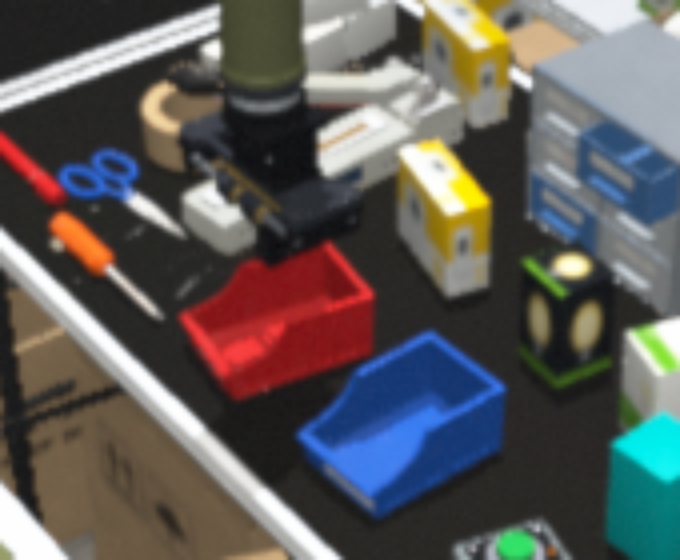

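The picture shows the fingertips at crop (272,261), which is side pixel (248,215), clear above the red bin's mouth. Now I hold, then go up and over to the console.

Request:
drive_tool --moves '[{"x": 0, "y": 0, "z": 0, "rx": 0, "ry": 0, "rz": 0, "fingers": 1}, {"x": 0, "y": 0, "z": 0, "rx": 0, "ry": 0, "rz": 0, "fingers": 1}, {"x": 0, "y": 0, "z": 0, "rx": 0, "ry": 0, "rz": 0, "fingers": 1}, {"x": 0, "y": 0, "z": 0, "rx": 0, "ry": 0, "rz": 0, "fingers": 1}, {"x": 0, "y": 0, "z": 0, "rx": 0, "ry": 0, "rz": 0, "fingers": 1}, {"x": 0, "y": 0, "z": 0, "rx": 0, "ry": 0, "rz": 0, "fingers": 1}, {"x": 0, "y": 0, "z": 0, "rx": 0, "ry": 0, "rz": 0, "fingers": 1}, {"x": 0, "y": 0, "z": 0, "rx": 0, "ry": 0, "rz": 0, "fingers": 1}, {"x": 0, "y": 0, "z": 0, "rx": 0, "ry": 0, "rz": 0, "fingers": 1}, {"x": 0, "y": 0, "z": 0, "rx": 0, "ry": 0, "rz": 0, "fingers": 1}, {"x": 0, "y": 0, "z": 0, "rx": 0, "ry": 0, "rz": 0, "fingers": 1}, {"x": 0, "y": 0, "z": 0, "rx": 0, "ry": 0, "rz": 0, "fingers": 1}, {"x": 0, "y": 0, "z": 0, "rx": 0, "ry": 0, "rz": 0, "fingers": 1}, {"x": 0, "y": 0, "z": 0, "rx": 0, "ry": 0, "rz": 0, "fingers": 1}, {"x": 0, "y": 0, "z": 0, "rx": 0, "ry": 0, "rz": 0, "fingers": 1}, {"x": 0, "y": 0, "z": 0, "rx": 0, "ry": 0, "rz": 0, "fingers": 1}, {"x": 0, "y": 0, "z": 0, "rx": 0, "ry": 0, "rz": 0, "fingers": 1}, {"x": 0, "y": 0, "z": 0, "rx": 0, "ry": 0, "rz": 0, "fingers": 1}, {"x": 0, "y": 0, "z": 0, "rx": 0, "ry": 0, "rz": 0, "fingers": 1}, {"x": 0, "y": 0, "z": 0, "rx": 0, "ry": 0, "rz": 0, "fingers": 1}]'

```text
time_s: 12.95
tool_pos: [0.447, 0.0932, 0.1203]
tool_rot: [180.0, 0.0, -180.0]
force: [-0.5, 0.3, 1.0]
grip_width: 0.0006
grasp_force: 0.0
```

Request:
drive_tool --moves '[{"x": 0, "y": 0, "z": -15, "rx": 0, "ry": 0, "rz": 0, "fingers": 1}, {"x": 0, "y": 0, "z": -50, "rx": 0, "ry": 0, "rz": 0, "fingers": 1}, {"x": 0, "y": 0, "z": -90, "rx": 0, "ry": 0, "rz": 0, "fingers": 1}, {"x": 0, "y": 0, "z": -130, "rx": 0, "ry": 0, "rz": 0, "fingers": 1}, {"x": 0, "y": 0, "z": -170, "rx": 0, "ry": 0, "rz": 0, "fingers": 1}, {"x": 0, "y": 0, "z": -210, "rx": 0, "ry": 0, "rz": 0, "fingers": 1}, {"x": 0, "y": 0, "z": -240, "rx": 0, "ry": 0, "rz": 0, "fingers": 1}, {"x": -10, "y": -12, "z": -240, "rx": 0, "ry": 0, "rz": 0, "fingers": 1}, {"x": -22, "y": -45, "z": -240, "rx": 0, "ry": 0, "rz": 0, "fingers": 1}, {"x": -30, "y": -85, "z": -240, "rx": 0, "ry": 0, "rz": 0, "fingers": 1}, {"x": -35, "y": -128, "z": -240, "rx": 0, "ry": 0, "rz": 0, "fingers": 1}, {"x": -35, "y": -172, "z": -240, "rx": 0, "ry": 0, "rz": 0, "fingers": 1}, {"x": -30, "y": -216, "z": -240, "rx": 0, "ry": 0, "rz": 0, "fingers": 1}, {"x": -20, "y": -260, "z": -240, "rx": 0, "ry": 0, "rz": 0, "fingers": 1}, {"x": -5, "y": -303, "z": -240, "rx": 0, "ry": 0, "rz": 0, "fingers": 1}, {"x": 12, "y": -342, "z": -240, "rx": 0, "ry": 0, "rz": 0, "fingers": 1}, {"x": 24, "y": -372, "z": -240, "rx": 0, "ry": 0, "rz": 0, "fingers": 1}, {"x": 30, "y": -387, "z": -240, "rx": 0, "ry": 0, "rz": 0, "fingers": 1}, {"x": 30, "y": -387, "z": -240, "rx": 0, "ry": 0, "rz": 0, "fingers": 1}]'

```text
time_s: 15.32
tool_pos: [0.4165, -0.2945, 0.36]
tool_rot: [180.0, -0.0, 179.9]
force: [0.9, 0.9, -0.8]
grip_width: 0.0004
grasp_force: 0.0
```

Request:
drive_tool --moves '[{"x": 0, "y": 0, "z": 15, "rx": 0, "ry": 0, "rz": 0, "fingers": 1}, {"x": 0, "y": 0, "z": 50, "rx": 0, "ry": 0, "rz": 0, "fingers": 1}, {"x": 0, "y": 0, "z": 90, "rx": 0, "ry": 0, "rz": 0, "fingers": 1}, {"x": 0, "y": 0, "z": 130, "rx": 0, "ry": 0, "rz": 0, "fingers": 1}, {"x": 0, "y": 0, "z": 170, "rx": 0, "ry": 0, "rz": 0, "fingers": 1}, {"x": 0, "y": 0, "z": 205, "rx": 0, "ry": 0, "rz": 0, "fingers": 1}, {"x": 0, "y": 0, "z": 233, "rx": 0, "ry": 0, "rz": 0, "fingers": 1}, {"x": 0, "y": 0, "z": 250, "rx": 0, "ry": 0, "rz": 0, "fingers": 1}, {"x": 0, "y": 0, "z": 260, "rx": 0, "ry": 0, "rz": 0, "fingers": 1}, {"x": 0, "y": 0, "z": 266, "rx": 0, "ry": 0, "rz": 0, "fingers": 1}, {"x": 0, "y": 0, "z": 266, "rx": 0, "ry": 0, "rz": 0, "fingers": 1}]'

```text
time_s: 16.7
tool_pos: [0.4173, -0.2938, 0.0944]
tool_rot: [-180.0, 0.0, -180.0]
force: [0.7, -0.0, -0.3]
grip_width: 0.0007
grasp_force: 0.0
```

```bash
python3 - <<'E'
from cell import sensors, vision
import cv2
from h import *
c=vision.read_camera('side');o=sensors.get_obs();print(o['time_s'],o['tool_pos'],o['force'])
p=np.array(o['tool_pos'])-[0,0,.019];print('tip px',proj(c,p))
im=c['image'][220:320,250:380,::-1];cv2.imwrite('pics/pt3.png',cv2.resize(im,None,fx=5,fy=5))
E
```

```text
16.75 [ 0.41746446 -0.29398048  0.09475781] [ 0.25489399 -0.36295166  0.39024988]
tip px (np.float64(308.46325772996846), np.float64(282.99069041869825))
```

View pics/pt3.png

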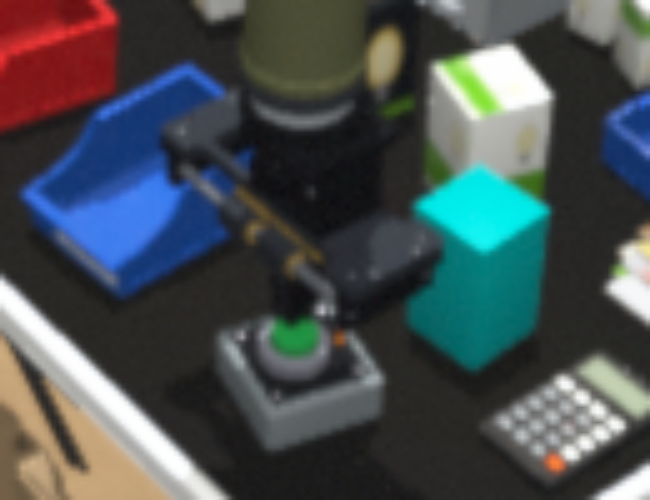

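The picture shows the fingertips centred above the green button, crop (295,318), with the hand clear of the turquoise box. Now I press gently in small steps.

Request:
drive_tool --moves '[{"x": 0, "y": 0, "z": 4, "rx": 0, "ry": 0, "rz": 0, "fingers": 1}, {"x": 0, "y": 0, "z": 8, "rx": 0, "ry": 0, "rz": 0, "fingers": 1}, {"x": 0, "y": 0, "z": 11, "rx": 0, "ry": 0, "rz": 0, "fingers": 1}, {"x": 0, "y": 0, "z": 13, "rx": 0, "ry": 0, "rz": 0, "fingers": 1}, {"x": 0, "y": 0, "z": 13, "rx": 0, "ry": 0, "rz": 0, "fingers": 1}]'

```text
time_s: 17.38
tool_pos: [0.417, -0.2937, 0.0813]
tool_rot: [180.0, -0.0, -180.0]
force: [-0.9, 0.7, 2.1]
grip_width: 0.0009
grasp_force: 1.1
```

Request:
drive_tool --moves '[{"x": 0, "y": 0, "z": 1, "rx": 0, "ry": 0, "rz": 0, "fingers": 1}, {"x": 0, "y": 0, "z": 3, "rx": 0, "ry": 0, "rz": 0, "fingers": 1}, {"x": 0, "y": 0, "z": 3, "rx": 0, "ry": 0, "rz": 0, "fingers": 1}]'

```text
time_s: 17.75
tool_pos: [0.4171, -0.2937, 0.0783]
tool_rot: [180.0, 0.0, -180.0]
force: [-0.7, 0.6, 3.8]
grip_width: 0.0003
grasp_force: 1.9
```

Request:
drive_tool --moves '[{"x": 0, "y": 0, "z": 1, "rx": 0, "ry": 0, "rz": 0, "fingers": 1}, {"x": 0, "y": 0, "z": 2, "rx": 0, "ry": 0, "rz": 0, "fingers": 1}, {"x": 0, "y": 0, "z": 2, "rx": 0, "ry": 0, "rz": 0, "fingers": 1}]'

```text
time_s: 18.12
tool_pos: [0.4171, -0.2937, 0.0766]
tool_rot: [180.0, -0.0, -180.0]
force: [-1.9, 2.3, 8.1]
grip_width: 0.0005
grasp_force: 3.8
```

Request:
drive_tool --moves '[{"x": 0, "y": 0, "z": 0.5, "rx": 0, "ry": 0, "rz": 0, "fingers": 1}, {"x": 0, "y": 0, "z": 1, "rx": 0, "ry": 0, "rz": 0, "fingers": 1}, {"x": 0, "y": 0, "z": 1, "rx": 0, "ry": 0, "rz": 0, "fingers": 1}]'

```text
time_s: 18.5
tool_pos: [0.4171, -0.2938, 0.0765]
tool_rot: [179.9, 0.0, -180.0]
force: [-5.1, 3.5, 14.9]
grip_width: 0.0003
grasp_force: 7.5
```

The button is at its hard stop: 15 N with no further travel. I release it, rise high and check.

Request:
drive_tool --moves '[{"x": 0, "y": 0, "z": 0, "rx": 0, "ry": 0, "rz": 0, "fingers": 1}, {"x": 0, "y": 0, "z": -2, "rx": 0, "ry": 0, "rz": 0, "fingers": 1}, {"x": 0, "y": 0, "z": -5, "rx": 0, "ry": 0, "rz": 0, "fingers": 1}, {"x": 0, "y": 0, "z": -12, "rx": 0, "ry": 0, "rz": 0, "fingers": 1}, {"x": 0, "y": 0, "z": -30, "rx": 0, "ry": 0, "rz": 0, "fingers": 1}, {"x": 0, "y": 0, "z": -70, "rx": 0, "ry": 0, "rz": 0, "fingers": 1}, {"x": 0, "y": 0, "z": -115, "rx": 0, "ry": 0, "rz": 0, "fingers": 1}, {"x": 0, "y": 0, "z": -160, "rx": 0, "ry": 0, "rz": 0, "fingers": 1}, {"x": 0, "y": 0, "z": -200, "rx": 0, "ry": 0, "rz": 0, "fingers": 1}, {"x": 0, "y": 0, "z": -220, "rx": 0, "ry": 0, "rz": 0, "fingers": 1}, {"x": 0, "y": 0, "z": -220, "rx": 0, "ry": 0, "rz": 0, "fingers": 1}, {"x": 0, "y": 0, "z": -220, "rx": 0, "ry": 0, "rz": 0, "fingers": 1}]'

```text
time_s: 20.0
tool_pos: [0.4166, -0.2936, 0.2946]
tool_rot: [180.0, -0.0, -180.0]
force: [-0.5, 0.3, -0.0]
grip_width: 0.0006
grasp_force: 0.0
```

```bash
python3 - <<'E'
from cell import sensors, vision
import cv2
c=vision.read_camera('side');o=sensors.get_obs();print(o['time_s'],o['tool_pos'],o['force'])
cv2.imwrite('pics/end.png',cv2.resize(c['image'][160:330,170:450,::-1],None,fx=2.8,fy=2.8))
E
```

```text
20.05 [ 0.41650329 -0.29346582  0.29422629] [-0.46126422  0.12517701  0.55716309]
```

View pics/end.png

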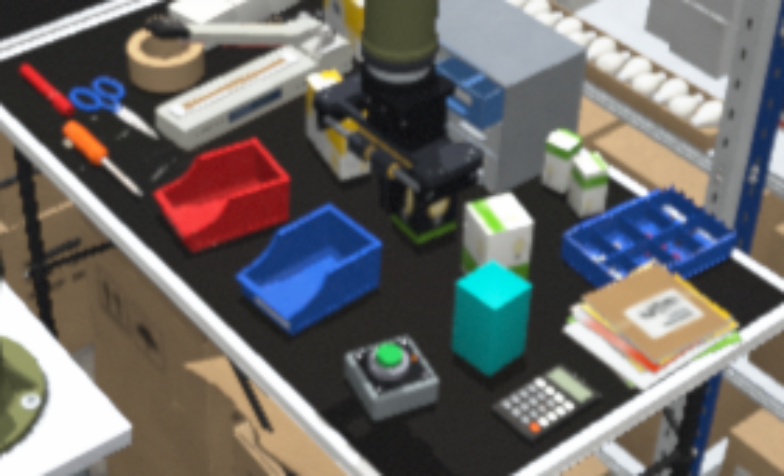

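The picture shows the button up again at crop (388,355), everything in its place, and the hand high and free.

```bash
python3 -c "
from cell import workorder;print(workorder.sign_off())"
```

```text
the job is handed in; nothing more can be done
None
```

The job is done and handed in at about 20 s: I pointed about 3 cm above the black carton's top and then the red bin's mouth (about 2.5 s each), then pressed the green button to its stop and let it come up; the last picture shows nothing moved.

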